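Hang the spatula on the hook behind the cabinet's front board

TASK

Hang the small spatula by its wire loop on the hook deep inside the little open-front cabinet, so that it dangles free from the hook, blade down. The hook sits behind the low front board, clamped anywhere along its rail, so tip the loop up under the board and feel for the hook gently: do not push the spatula hard against the hook or cabinet, do not disturb the other things, and wait until it has stopped swinging.

Things in the scene. Friction and masses are not known exactly. Their poses are not given: they have to be found in the camera images.
- cabinet: Small fixed cabinet of light wood on the counter, open at the front, 130 deep (x) x 216 wide (y) x 262 high. Origin: centre of its underside; x points inward from front to back, y to the left seen from the front, z up. Inside (mm): front plane x = -65, back x = 57, sides y = -100 and 100, floor z = 8, roof z = 250. While held, the spatula must not press on it or its hook over 10 N.
- front_board (a point): Middle of the lower front edge of the cabinet's front board, at x = -65, y = 0, z = 215 mm of the cabinet (same axes). The board is 10 mm thick (x = -65 to -55), spans the whole width and reaches from here up to the roof; below it the front is open.
- rail_middle (a point): Middle of the steel rail along y under the cabinet's roof at the back: x = 50, y = 0, z = 226 mm of the cabinet (same axes). A block 16 mm wide, clamped anywhere from y = -55 to +55 mm on it (NOT MEASURED: to be felt, a sideways stroke of the loop meets the hook), carries the hook. It is clamped tight and gives way only above 40 N.
- hook_tip_middle (a point): Where the hook's tip would be if clamped mid-rail: x = 0, y = 0, z = 221 mm of the cabinet; only its y differs. Hook: 6 mm wire in one x-z plane, from the block (x = 45, z = 212) forward and down to x = 9 (top of wire z = 203), then up to the tip. Springy up and down, about 1.2 N/mm. A loop end lowered behind the tip is caught: drawn to the front, it resists.
- spatula: Small spatula, 180 mm, 0.1 kg, flat on the counter. Origin: underside of the handle, 23 mm from its blade end; x along it to the loop, z up. Wooden handle x = -23..77 mm, 24 wide, 14 thick, grip it across y at x = 0..25 (balances near 7). Blade x = -56..-16, 46 wide, 3 thick, at the underside. Flat loop of 5 mm wire at z = 8, x = 77..124, 22 wide outside, 12 inside, round end.
- loop_end (a point): Centre of the wire at the far round end of the spatula's loop: x = 121.5, y = 0, z = 8 mm in the spatula's frame, same axes as the spatula. Hung on the hook it is about 209 mm above the counter.
- salt: Bystander: salt shaker, 44 across, 90 high; origin under its centre, z up.
- spice: Bystander: glass spice jar with a pale lid, 44 across, 109 high; origin under its centre, z up.
- tape: Bystander: roll of tape, 104 across, 25 high, lying on the cabinet's roof; origin under its centre, z up.
- jar: Bystander: spice jar with a green lid, 46 across, 106 high; origin under its centre, z up.

How it is judged:
On the way:
1. the spatula is held with its loop end inside the cabinet, at least 180 mm above the counter (x of loop_end in the frame of cabinet above -0.05 m and z of loop_end in the frame of cabinet above 0.18 m and contact force between the fingers and spatula above 1 N), for 0.2 s.
At the end, for the whole second after the job is handed in: the spatula hangs nearly still from the hook inside the cabinet, released: its loop end 195 to 225 mm above the counter at the hook, its length within 0.3 rad of vertical with the blade down, clear of the floor, swinging no faster than 0.15 m/s and 1.5 rad/s (x of loop_end in the frame of cabinet between -0.005 and 0.045 m and y of loop_end in the frame of cabinet between -0.075 and 0.075 m and z of loop_end in the frame of cabinet between 0.195 and 0.225 m and angle between spatula's own x axis and vertical below 0.3 rad and linear speed of spatula below 0.15 m/s and angular speed of spatula below 1.5 rad/s); the robot touches nothing.
It fails at once if while held, the spatula is pressed on the hook or cabinet with more than 10 N (contact force between spatula and cabinet above 10 N and contact force between the fingers and spatula above 0.5 N).
It fails at once if the robot pushes the cabinet or its hook with more than 15 N (contact force between any of the fingers, the arm and cabinet above 15 N).
It fails at once if a bystander (salt shaker, spice jars, tape roll) is moved more than 30 mm (distance of any of salt, spice, tape, jar from where it was at the start of the episode above 0.03 m).
It also fails if it takes over 67 s, if anything falls off the work surface, if the arm or the gripper's body presses on something with over 40 N, if the wrist force passes 120 N, or if a joint passes its speed limit or range.

ROBOT

A 6-joint arm with a two-finger parallel gripper is mounted at the origin on a cart in front of the work surface, level with it; the furniture and walls round the work are solid. World frame = base frame: x ahead of the robot, y to its left, z up, the work surface at z = 0. Lengths are in m, angles in rad, forces in N, time in s.
With the tool pointing down it reaches from about 0.35 to 0.975 m from the base axis. Payload 4.9 kg.
Tool frame: the origin (TCP) lies between the finger pads; the fingertips stand 17 mm ahead of it and the grasp point (between the pads) lies 2 mm behind it; y points along the fingers, z is the direction in which the jaws open and shut, and the axes are right-handed (so a half turn about y gives the same grasp; the last joint's range is limited). The gripper opens to 85 mm and grips with 20 to 120 N. Pads are 22 mm wide; open, the fingers measure 114 mm over their backs; the gripper's body (76 mm by 85 mm) begins 54 mm behind the grasp point. The pads swing forward as they close: fully open they stand 13 mm farther back than shut.
Start: joints at [0.553, 0.053, 1.613, -0, 1.476, -0.119], TCP at [0.489, 0.389, 0.248] pointing down, gripper open.
Joint ranges: [-3.01, 3.01], [-1.01, 2.22], [0.06, 2.58], [-1.02, 4.17], [0.09, 2.62], [-3.14, 3.14]. Speed limits (rad/s): [2.57, 2.57, 3.14, 3.14, 3.14, 3.14].

INTERFACE

Orientations are given as a unit quaternion [w, x, y, z].
In Python, from bench import sensors, cams, job gives the robot as it stands. The module is installed in compiled form; this text tells all that it offers.
- The arm moves only by the shell command python3 -m handwheel 'ROWS' [OPENING]. ROWS is JSON, a list of rows, each an object with "slide": the shift along the tool's x, y, z in mm, a list of three; "yaw": the turn about the tool's y in degrees. In form: [{"slide": [dx, dy, dz], "yaw": yaw}, ...]. A call has 1 to 5 rows; each row shifts and turns the pose as measured when the row begins, along the tool's axes as they then stand; what a row does not reach is not made up. A row lasts 1/12 s, in which the tool goes at most 41.7 mm and 7.16 degrees, less where a joint would pass 70% of its speed; a pose out of reach is approached as far as the arm can. A call with a gripper value outside its range is refused whole. OPENING is the finger opening in mm, from 0 to 85.4, set as the call begins (- or left out, the last holds). The fingers move at their own pace and stop on an object; the grip force is fixed at half the most. Time passes only in rows, so rows that do not move let the fingers close. It gives the time, the measured TCP pose, the force and the opening at its end, in the units of the state.
- sensors.state(): the state, without advancing time (a new reading comes with each control period).
- cams.snapshot(name): name is "scene" or "top"; returns a dict with "image" (480x640x3 uint8, blue, green, red), "mtx" (3x3 intrinsics, pixels), "cam_to_world" (4x4, takes a point from camera to world coordinates). Camera axes: x right, y up, looking along -z (the intrinsics and any distortion apply to the point x, -y, -z); pixel columns grow to the right and rows downward; lengths in m; the calibration is good to about 2 mm. A picture is of the moment at which its call begins. There is no depth.
- job.job_done(): hands the job in, once; it reports no verdict.
The state is a dict: "time": time; "q": joint angles; "qd": joint speeds; "tau": joint torques, N m; "tcp_pos": TCP position; "eef_rot": TCP orientation; "contact_force": force on the tool from outside, world axes, zero at the start; "ft_torque": the same for the moment, N m; "grip_width": finger opening in m.
Only numpy, scipy, OpenCV 4.12 (cv2) and the standard library are available. Lean on these libraries where they do the work, as an engineer would, in place of code of your own. Each camera call takes 0.05 s, during which the arm holds its last target. There are 200 camera calls.

## Working session

There is one attempt and no reset: what is moved stays moved. The work goes in short steps, Python scripts to look and compute and a shell command to move; the robot and the scene stay as the last step left them, time stands still between calls to the robot, and variables do not carry over. Pictures are saved under pics/ and viewed, about 8 in all and at most 12, crops included, and the job is handed in when it is done.

```bash
mkdir -p pics; python3 - <<'E'
from bench import sensors,cams
import cv2,numpy as np
np.set_printoptions(precision=4,suppress=True)
s=sensors.state();print({k:np.round(v,4) for k,v in s.items()})
for n in("scene","top"):
    d=cams.snapshot(n);cv2.imwrite(f"pics/{n}0.png",d["image"]);print(d["mtx"],d["cam_to_world"],[k for k in d])
E
```

```text
{'time': np.float64(0.0), 'q': array([ 0.553 ,  0.0534,  1.6143,  0.    ,  1.476 , -0.119 ]), 'qd': array([-0.0004,  0.0003,  0.0014, -0.0012, -0.0018, -0.002 ]), 'tau': array([  0.0015, -39.3684, -37.0175,   0.    ,   0.0069,   0.    ]), 'tcp_pos': array([0.4886, 0.3888, 0.2471]), 'eef_rot': array([-0.6363,  0.6375, -0.3076,  0.3068]), 'contact_force': array([-0.7777, -0.1374,  0.1807]), 'ft_torque': array([-0.0045,  0.0304, -0.044 ]), 'grip_width': np.float64(0.0854)}
[[534.5917   0.     316.7696]
 [  0.     534.5917 243.3139]
 [  0.       0.       1.    ]] [[-0.676   0.3503 -0.6483 -0.4852]
 [-0.7369 -0.3247  0.5929  0.9406]
 [-0.0028  0.8785  0.4776  0.872 ]
 [ 0.      0.      0.      1.    ]] ['image', 'mtx', 'cam_to_world']
[[435.6869   0.     319.0845]
 [  0.     435.6869 244.626 ]
 [  0.       0.       1.    ]] [[-0.0222  0.993  -0.1157  0.3548]
 [-0.9996 -0.0197  0.0223  0.0842]
 [ 0.0198  0.1162  0.993   1.3053]
 [ 0.      0.      0.      1.    ]] ['image', 'mtx', 'cam_to_world']
```

View pics/scene0.png

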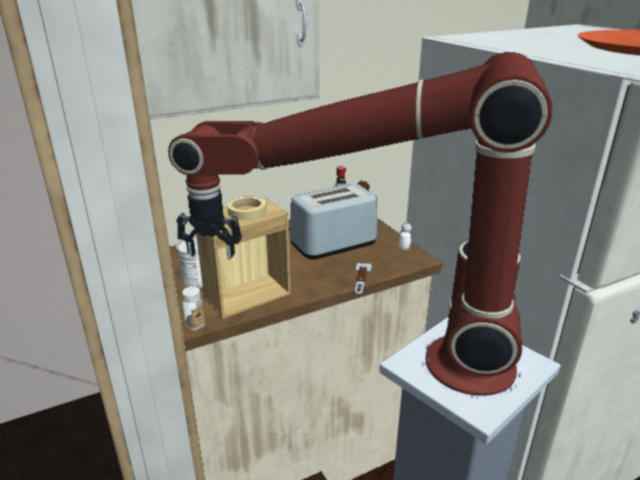

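View pics/top0.png

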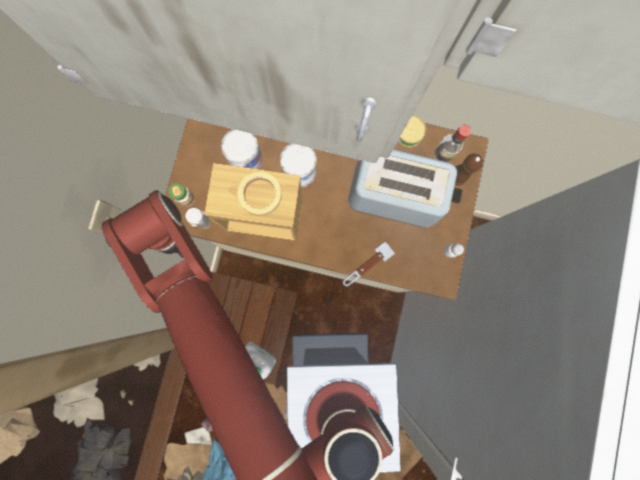

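The scene view shows the cabinet at about (245,255), with the spatula near (362,278) and the arm in front. The top view shows the cabinet roof at about x 207–300, y 165–238. The spatula's blade is near (386,250) and its loop near (350,281). Next I'll enlarge both.

```bash
cat > h.py <<'E'
import numpy as np,cv2
from bench import sensors,cams
from scipy.spatial.transform import Rotation as Ro
np.set_printoptions(precision=4,suppress=True)
def ray(d,u,v):
    K=d["mtx"];T=d["cam_to_world"]
    r=T[:3,:3]@np.array([(u-K[0,2])/K[0,0],-(v-K[1,2])/K[1,1],-1]);return T[:3,3],r
def onz(d,u,v,z):
    o,r=ray(d,u,v);return o+r*(z-o[2])/r[2]
def proj(d,P):
    T=d["cam_to_world"];p=T[:3,:3].T@(np.asarray(P)-T[:3,3]);K=d["mtx"]
    return np.array([K[0,2]+K[0,0]*p[0]/-p[2],K[1,2]-K[1,1]*p[1]/-p[2]])
def st():
    s=sensors.state();R=Ro.from_quat(np.roll(s["eef_rot"],-1)).as_matrix()
    print("t",round(float(s["time"]),2),"p",s["tcp_pos"],"F",s["contact_force"],"w",round(float(s["grip_width"]),4),"q",s["q"]);print(R);return s,R
E
python3 - <<'E'
from h import *
d=cams.snapshot("top");im=d["image"]
a=cv2.resize(im[150:250,160:320],None,fx=5,fy=5,interpolation=cv2.INTER_CUBIC)
b=cv2.resize(im[235:295,335:405],None,fx=5,fy=5,interpolation=cv2.INTER_CUBIC)
o=np.zeros((500,800,3),np.uint8);o[:]=a;cv2.imwrite("pics/a.png",o)
# spatula: handle mask
hsv=cv2.cvtColor(im,cv2.COLOR_BGR2HSV)
print("px",[ (hsv[266,372]),hsv[250,386],hsv[281,350],hsv[260,340]])
s=cams.snapshot("scene")["image"]
c=cv2.resize(s[180:330,170:300],None,fx=4,fy=4,interpolation=cv2.INTER_CUBIC)
p=np.zeros((600,800+70,3),np.uint8);p[:600,:520]=c;p[:300,520:870]=b
cv2.imwrite("pics/b.png",cv2.resize(p,(800,552)))
E
```

```text
px [array([ 12, 133, 136], dtype=uint8), array([113,   9, 220], dtype=uint8), array([ 14,  22, 130], dtype=uint8), array([ 14, 123, 149], dtype=uint8)]
```

View pics/a.png

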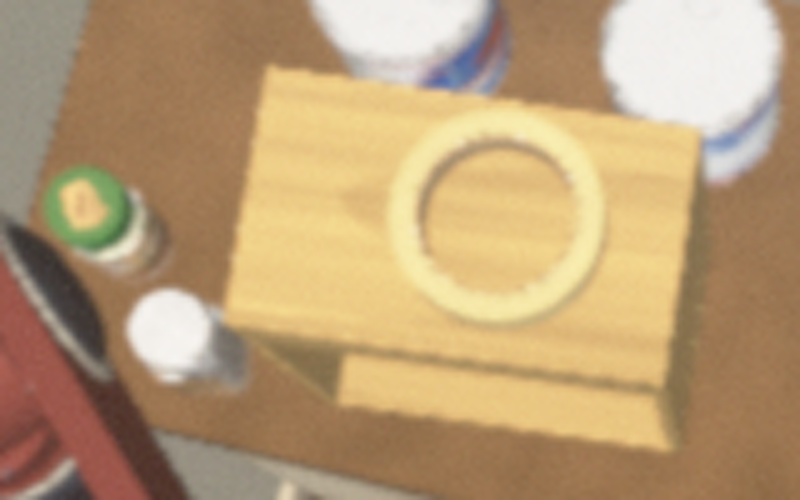

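View pics/b.png

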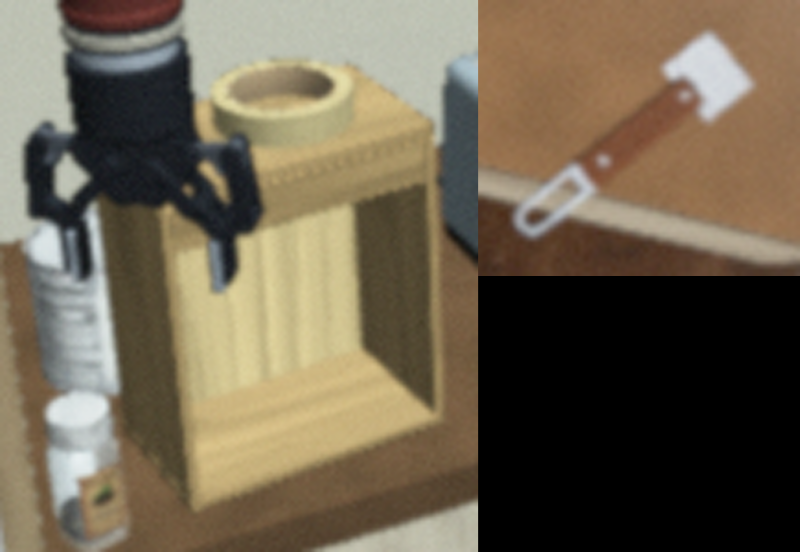

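```bash
python3 - <<'E'
from h import *
d=cams.snapshot("top")
C=[onz(d,160+u/5-.4,150+v/5-.4,.262) for u,v in[(268,68),(700,128),(665,385),(225,328)]]
for c in C:print(c)
C=np.array(C)[:,:2];print([np.linalg.norm(C[i]-C[(i+1)%4]) for i in range(4)])
c=C.mean(0);ex=(C[0]+C[1]-C[2]-C[3]);ey=C[0]+C[3]-C[1]-C[2]
print("cab",c,"yaw",np.degrees([np.arctan2(ex[1],ex[0]),np.arctan2(-ey[0],ey[1])]))
g=lambda x,y:((x*870/800-520)/5+335-.4,y*600/552/5+235-.4)
for n,p,z in [("blade1",(708,33),.003),("blade2",(753,83),.003),("rivB",(685,92),.014),("rivL",(603,160),.014),("loopend",(519,230),.008)]:
    print(n,onz(d,*g(*p),z))
print("edge",onz(d,*g(480,170),0),onz(d,*g(800,243),0))
st()
E
```

```text
[0.6827 0.3161 0.262 ]
[0.6489 0.1049 0.262 ]
[0.5216 0.124  0.262 ]
[0.5535 0.336  0.262 ]
[np.float64(0.21393059453598454), np.float64(0.12874604312201643), np.float64(0.21447772640560486), np.float64(0.1306355762264882)]
cab [0.6017 0.2202] yaw [-8.652 -8.813]
blade1 [ 0.5114 -0.1431  0.003 ]
blade2 [ 0.4778 -0.1714  0.003 ]
rivB [ 0.4718 -0.1247  0.014 ]
rivL [ 0.4288 -0.0698  0.014 ]
loopend [ 0.3851 -0.0147  0.008 ]
edge [0.4248 0.009  0.    ] [ 0.3729 -0.1982  0.    ]
t 0.25 p [0.4889 0.3889 0.2477] F [ 0.663   0.764  -0.8213] w 0.085 q [ 0.553   0.053   1.6135 -0.      1.476  -0.119 ]
[[ 0.6226 -0.0008  0.7826]
 [-0.7826 -0.0005  0.6226]
 [-0.0001 -1.     -0.001 ]]
```

```bash
H="python3 -m handwheel"; 
python3 -m handwheel '[{"slide":[-25,-20,-31],"yaw":0},{"slide":[32,0,-25],"yaw":0},{"slide":[32,0,-25],"yaw":0},{"slide":[32,0,-25],"yaw":0},{"slide":[32,0,-25],"yaw":0}]' 60
python3 -m handwheel '[{"slide":[32,0,-25],"yaw":0},{"slide":[32,0,-25],"yaw":0},{"slide":[32,0,-25],"yaw":0},{"slide":[32,0,-25],"yaw":0},{"slide":[32,0,-25],"yaw":1}]'
python3 -m handwheel '[{"slide":[32,0,-25],"yaw":0},{"slide":[32,20,-25],"yaw":0},{"slide":[0,40,0],"yaw":0},{"slide":[0,30,0],"yaw":0},{"slide":[0,0,0],"yaw":0}]'
python3 - <<'E'
from h import *
s,R=st();print(R.T@(np.array([.4575,-.109,.1])-s["tcp_pos"])*1000, np.degrees(np.arctan2(R[1,2],R[0,2])))
E
```

```text
time: 0.67
tcp_pos: [0.4491, 0.2318, 0.2629]
eef_rot: [-0.638, 0.641, -0.304, 0.3]
contact_force: [0.6, -0.1, -0.3]
grip_width: 0.0601
time: 1.08
tcp_pos: [0.4521, 0.0227, 0.2636]
eef_rot: [-0.636, 0.639, -0.307, 0.305]
contact_force: [1.8, -0.5, 0.2]
grip_width: 0.06
time: 1.5
tcp_pos: [0.4537, -0.0667, 0.1779]
eef_rot: [-0.634, 0.637, -0.307, 0.314]
contact_force: [-0.7, 1.0, -0.6]
grip_width: 0.0599
t 1.5 p [ 0.4537 -0.0667  0.1779] F [-0.7334  0.9976 -0.5693] w 0.0599 q [-0.3051 -0.3165  2.0664 -0.0059  1.3825 -0.9661]
[[ 0.6147  0.007   0.7887]
 [-0.7887 -0.0083  0.6147]
 [ 0.0109 -0.9999  0.0004]]
[ 34.8394  78.2919 -23.0535] 37.93303293955349
```

```bash
python3 -m handwheel '[{"slide":[20,20,-13],"yaw":0},{"slide":[15,30,-10],"yaw":0.4},{"slide":[0,28,0],"yaw":0},{"slide":[0,0,0],"yaw":0},{"slide":[0,0,0],"yaw":0}]'
python3 - <<'E'
from h import *
s,R=st();print(R.T@(np.array([.4575,-.109,.017])-s["tcp_pos"])*1000, np.degrees(np.arctan2(R[1,2],R[0,2])))
d=cams.snapshot("top");t=cv2.resize(d["image"][225:305,325:425],None,fx=4,fy=4,interpolation=2)
d=cams.snapshot("scene");u=cv2.resize(d["image"][240:320,310:410],None,fx=4,fy=4,interpolation=2)
cv2.imwrite("pics/c.png",np.hstack([t,u]))
E
```

```text
time: 1.92
tcp_pos: [0.4608, -0.1106, 0.1042]
eef_rot: [-0.634, 0.636, -0.306, 0.317]
contact_force: [0.3, 0.9, 1.4]
grip_width: 0.06
t 1.92 p [ 0.4608 -0.1106  0.1042] F [0.2778 0.9244 1.3729] w 0.06 q [-0.3905 -0.1907  2.0949 -0.0042  1.2221 -1.0463]
[[ 0.6108  0.0127  0.7917]
 [-0.7917 -0.0095  0.6109]
 [ 0.0153 -0.9999  0.0043]]
[-4.6122 87.1393 -2.0174] 37.653330447467994
```

View pics/c.png

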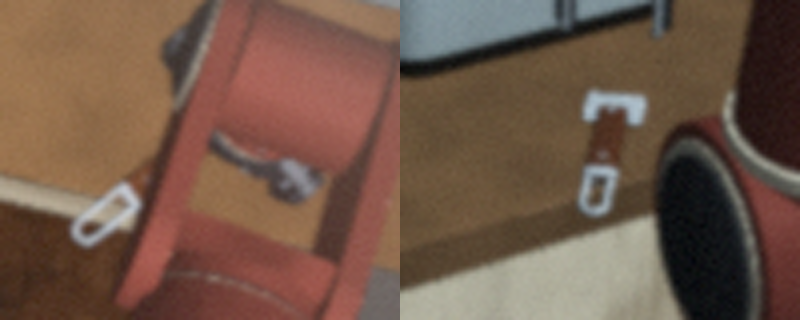

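```bash
python3 - <<'E'
from h import *
d=cams.snapshot("scene")
for P in [(.4605,-.113,.007),(.4962,-.157,.003),(.3866,-.0166,.008),(.46,-.11,.104),(0,0,0),(.5216,.124,.262)]: print(P,proj(d,P))
d=cams.snapshot("top")
for P in [(.4605,-.113,.007),(.46,-.11,.104),(0.46,-.11,.2)]: print(P,proj(d,P))
cv2.imwrite("pics/d.png",cams.snapshot("scene")["image"])
E
```

```text
(0.4605, -0.113, 0.007) [361.957  271.3238]
(0.4962, -0.157, 0.003) [363.2064 263.1709]
(0.3866, -0.0166, 0.008) [357.7502 292.7158]
(0.46, -0.11, 0.104) [362.606  244.1259]
(0, 0, 0) [469.252  363.8784]
(0.5216, 0.124, 0.262) [287.9052 212.6348]
(0.4605, -0.113, 0.007) [375.485  258.6459]
(0.46, -0.11, 0.104) [379.5999 255.9041]
(0.46, -0.11, 0.2) [385.523  252.5072]
```

View pics/d.png

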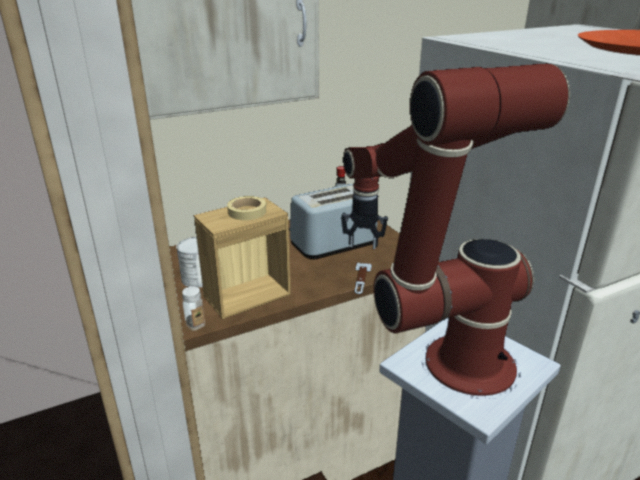

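The scene view puts the gripper tips near (362,244), directly above the spatula at (362,272), which matches the projections. I'll descend and grip.

```bash
python3 -m handwheel '[{"slide":[-4,30,-2],"yaw":0},{"slide":[0,30,0],"yaw":0},{"slide":[0,15,0],"yaw":0},{"slide":[0,0,0],"yaw":0}]'
python3 - <<'E'
from h import *
s,R=st();print(R.T@(np.array([.4575,-.109,.017])-s["tcp_pos"])*1000, np.degrees(np.arctan2(R[1,2],R[0,2])))
E
```

```text
time: 2.5
tcp_pos: [0.4656, -0.1106, 0.037]
eef_rot: [-0.635, 0.636, -0.298, 0.324]
contact_force: [-0.3, -0.4, 0.7]
grip_width: 0.0602
t 2.5 p [ 0.4656 -0.1106  0.037 ] F [-0.2931 -0.4136  0.6864] w 0.0602 q [-0.3867 -0.0836  2.1285 -0.0045  1.0601 -1.0454]
[[ 0.6132  0.0324  0.7893]
 [-0.7892 -0.0174  0.6139]
 [ 0.0336 -0.9993  0.0149]]
[-6.9277 19.7021 -5.7174] 37.874792701625566
```

```bash
python3 -m handwheel '[{"slide":[-4,8,-3],"yaw":0},{"slide":[-4,8,-3],"yaw":0},{"slide":[0,0,0],"yaw":0}]' 40
python3 - <<'E'
from h import *
s,R=st();print(R.T@(np.array([.4575,-.109,.017])-s["tcp_pos"])*1000, np.degrees(np.arctan2(R[1,2],R[0,2])))
E
```

```text
time: 2.75
tcp_pos: [0.4582, -0.1084, 0.023]
eef_rot: [-0.635, 0.636, -0.295, 0.325]
contact_force: [-1.2, 0.6, -0.0]
grip_width: 0.0403
t 2.75 p [ 0.4582 -0.1084  0.023 ] F [-1.2181  0.5501 -0.0365] w 0.0403 q [-0.3884 -0.0801  2.1537 -0.0044  1.0264 -1.0483]
[[ 0.6141  0.0371  0.7884]
 [-0.7883 -0.0193  0.615 ]
 [ 0.038  -0.9991  0.0174]]
[-0.1666  5.9947 -1.0221] 37.955464182750156
```

```bash
python3 -m handwheel '[{"slide":[0,6,-1],"yaw":0},{"slide":[0,0,0],"yaw":0}]' 30
python3 -m handwheel '[{"slide":[0,0,0],"yaw":0},{"slide":[0,0,0],"yaw":0},{"slide":[0,0,0],"yaw":0},{"slide":[0,0,0],"yaw":0}]' 15
python3 -m handwheel '[{"slide":[0,-15,0],"yaw":0},{"slide":[0,-30,0],"yaw":0},{"slide":[0,-40,0],"yaw":0},{"slide":[0,-40,0],"yaw":0},{"slide":[0,-40,0],"yaw":0}]'
python3 - <<'E'
from h import *
s,R=st()
E
```

```text
time: 2.92
tcp_pos: [0.4583, -0.1094, 0.018]
eef_rot: [-0.635, 0.636, -0.294, 0.326]
contact_force: [-0.5, 1.0, -0.1]
grip_width: 0.0299
time: 3.25
tcp_pos: [0.4598, -0.1101, 0.0201]
eef_rot: [-0.635, 0.635, -0.293, 0.327]
contact_force: [0.6, 0.2, -0.9]
grip_width: 0.0222
time: 3.67
tcp_pos: [0.4448, -0.1035, 0.1777]
eef_rot: [-0.634, 0.636, -0.303, 0.318]
contact_force: [0.1, -1.1, -2.0]
grip_width: 0.0222
t 3.67 p [ 0.4448 -0.1035  0.1777] F [ 0.063  -1.0765 -1.989 ] w 0.0222 q [-0.3897 -0.3301  2.0772 -0.0039  1.374  -1.0506]
[[ 0.6142  0.0175  0.7889]
 [-0.7889 -0.0113  0.6144]
 [ 0.0196 -0.9998  0.0069]]
```

```bash
python3 -m handwheel '[{"slide":[-30,-20,18],"yaw":0},{"slide":[-33,-20,19],"yaw":0},{"slide":[-33,-20,19],"yaw":0},{"slide":[-33,-20,19],"yaw":0},{"slide":[0,0,0],"yaw":7}]' >/dev/null
python3 -m handwheel '[{"slide":[0,0,0],"yaw":7},{"slide":[0,0,0],"yaw":7},{"slide":[0,0,0],"yaw":7},{"slide":[0,0,0],"yaw":7},{"slide":[0,0,0],"yaw":7}]' >/dev/null
python3 -m handwheel '[{"slide":[0,0,0],"yaw":7},{"slide":[0,0,0],"yaw":7},{"slide":[0,0,0],"yaw":7},{"slide":[0,0,0],"yaw":7},{"slide":[0,0,0],"yaw":7}]' >/dev/null
python3 -m handwheel '[{"slide":[0,0,0],"yaw":7},{"slide":[0,0,0],"yaw":7},{"slide":[0,0,0],"yaw":7},{"slide":[0,0,0],"yaw":7},{"slide":[0,0,0],"yaw":7}]' >/dev/null
python3 - <<'E'
from h import *
s,R=st();print("loop heading",np.degrees(np.arctan2(-R[1,0],-R[0,0])))
E
```

```text
t 5.33 p [0.4249 0.047  0.269 ] F [ 0.4451 -0.5099 -1.577 ] w 0.0221 q [-0.0563 -0.4921  2.0415 -0.0127  1.5494  1.2918]
[[-0.9745  0.042   0.2204]
 [-0.2212 -0.0151 -0.9751]
 [-0.0377 -0.999   0.024 ]]
loop heading 12.786966917164985
```

```bash
python3 -m handwheel '[{"slide":[0,-41,0],"yaw":7},{"slide":[0,-41,0],"yaw":7},{"slide":[0,-41,0],"yaw":7},{"slide":[0,-41,0],"yaw":0},{"slide":[0,-41,0],"yaw":0}]' 
python3 -m handwheel '[{"slide":[0,-41,0],"yaw":0},{"slide":[0,-41,0],"yaw":0},{"slide":[0,-41,0],"yaw":0},{"slide":[0,-41,0],"yaw":0},{"slide":[0,-41,0],"yaw":0}]' 
python3 -m handwheel '[{"slide":[0,-41,0],"yaw":0},{"slide":[0,-41,0],"yaw":0},{"slide":[0,-41,0],"yaw":0},{"slide":[0,-41,0],"yaw":0},{"slide":[0,-41,0],"yaw":0}]' 
python3 - <<'E'
from h import *
s,R=st();print("loop heading",np.degrees(np.arctan2(-R[1,0],-R[0,0])))
E
```

```text
time: 5.75
tcp_pos: [0.4117, 0.0504, 0.4609]
eef_rot: [0.052, -0.058, -0.701, 0.709]
contact_force: [0.1, 0.3, -1.6]
grip_width: 0.0219
time: 6.17
tcp_pos: [0.4081, 0.0533, 0.6701]
eef_rot: [0.052, -0.058, -0.701, 0.709]
contact_force: [0.6, -0.4, -1.3]
grip_width: 0.0222
time: 6.58
tcp_pos: [0.4031, 0.0562, 0.8762]
eef_rot: [0.051, -0.059, -0.701, 0.709]
contact_force: [0.8, -0.2, 0.6]
grip_width: 0.0221
t 6.58 p [0.4031 0.0562 0.8762] F [ 0.7855 -0.156   0.5738] w 0.0221 q [-0.0366  0.0069  0.5322 -0.0242  2.5922  1.6686]
[[-0.9879  0.0097 -0.1545]
 [ 0.1544 -0.013  -0.9879]
 [-0.0116 -0.9999  0.0114]]
loop heading -8.883299487379459
```

```bash
python3 -m handwheel '[{"slide":[0,-41,0],"yaw":0},{"slide":[0,-41,0],"yaw":0},{"slide":[0,-41,0],"yaw":0},{"slide":[0,-41,0],"yaw":0}]' 
python3 - <<'E'
from h import *
s,R=st();print("loop heading",np.degrees(np.arctan2(-R[1,0],-R[0,0])),"sum",s["q"][[1,2,4]].sum())
E
```

```text
time: 6.92
tcp_pos: [0.3902, 0.0561, 0.9307]
eef_rot: [0.008, -0.102, -0.7, 0.707]
contact_force: [-0.6, -0.0, -1.2]
grip_width: 0.0225
t 6.92 p [0.3902 0.0561 0.9307] F [-0.5998 -0.0303 -1.1737] w 0.0225 q [-0.0369  0.077   0.3129 -0.0287  2.619   1.663 ]
[[-0.9793  0.1315 -0.1541]
 [ 0.1529 -0.0192 -0.9881]
 [-0.1329 -0.9911 -0.0013]]
loop heading -8.876399440690015 sum 3.0089255945667785
```

```bash
python3 -m handwheel '[{"slide":[20,-36,0],"yaw":0},{"slide":[20,-36,0],"yaw":0},{"slide":[20,-36,0],"yaw":0},{"slide":[20,-36,0],"yaw":0},{"slide":[20,-36,0],"yaw":0}]' 
python3 - <<'E'
from h import *
s,R=st();print("loop heading",np.degrees(np.arctan2(-R[1,0],-R[0,0])),"sum",s["q"][[1,2,4]].sum())
E
```

```text
time: 7.33
tcp_pos: [0.2702, 0.0744, 0.9677]
eef_rot: [-0.032, -0.142, -0.697, 0.702]
contact_force: [-0.0, 0.6, -1.4]
grip_width: 0.0224
t 7.33 p [0.2702 0.0744 0.9677] F [-0.0175  0.5553 -1.3793] w 0.0224 q [ 0.0336 -0.1165  0.3927 -0.0682  2.6193  1.698 ]
[[-0.9575  0.2435 -0.1548]
 [ 0.1532 -0.0259 -0.9879]
 [-0.2446 -0.9695 -0.0125]]
loop heading -9.088709244922654 sum 2.8954553780334833
```

```bash
python3 -m handwheel '[{"slide":[18,-37,0],"yaw":0},{"slide":[18,-37,0],"yaw":0},{"slide":[18,-37,0],"yaw":0},{"slide":[18,-37,0],"yaw":0},{"slide":[18,-37,0],"yaw":0}]' 
python3 - <<'E'
from h import *
s,R=st();print("loop heading",np.degrees(np.arctan2(-R[1,0],-R[0,0])),"sum",s["q"][[1,2,4]].sum())
E
```

```text
time: 7.75
tcp_pos: [0.1489, 0.0974, 0.9969]
eef_rot: [-0.076, -0.191, -0.692, 0.692]
contact_force: [-0.7, 0.3, 0.1]
grip_width: 0.0226
t 7.75 p [0.1489 0.0974 0.9969] F [-0.6969  0.3284  0.0946] w 0.0226 q [ 0.4334 -0.2322  0.3882 -0.3783  2.6196  1.8066]
[[-0.9151  0.3705 -0.1591]
 [ 0.1588 -0.0315 -0.9868]
 [-0.3706 -0.9283 -0.03  ]]
loop heading -9.844978273378615 sum 2.7756138795661793
```

```bash
python3 -m handwheel '[{"slide":[-15,-38,0],"yaw":0},{"slide":[-15,-38,0],"yaw":0},{"slide":[-15,-38,0],"yaw":0}]' 
python3 - <<'E'
from h import *
s,R=st();print("loop heading",np.degrees(np.arctan2(-R[1,0],-R[0,0])),"sum",s["q"][[1,2,4]].sum())
E
```

```text
time: 8.0
tcp_pos: [0.1422, 0.0971, 1.0339]
eef_rot: [0.117, 0.222, 0.69, -0.679]
contact_force: [-0.6, 0.5, -1.8]
grip_width: 0.022
t 8.0 p [0.1422 0.0971 1.0339] F [-0.5671  0.5111 -1.7856] w 0.022 q [ 0.5884 -0.1179  0.1645 -0.5859  2.6195  1.7327]
[[-0.8744  0.4647 -0.1399]
 [ 0.1468 -0.0215 -0.9889]
 [-0.4625 -0.8852 -0.0495]]
loop heading -9.530063041803853 sum 2.6661495020869292
```

```bash
cat >> h.py <<'E'
# grip estimate
_Rg=Ro.from_quat([.635,-.293,.327,-.635]).as_matrix()
LE=_Rg.T@(np.array([.4605-.609*.1215,-.1129+.793*.1215,.008])-np.array([.4598,-.1101,.0195]))
CO=np.array([.6017,.2202,0]);a=np.radians(-8.73)
CR=np.array([[np.cos(a),-np.sin(a),0],[np.sin(a),np.cos(a),0],[0,0,1]])
def cab(p):return CR.T@(np.asarray(p)-CO)*1000
def need(*L):
    s,R=st();print("heading",np.degrees(np.arctan2(-R[1,0],-R[0,0])),"pitch",np.degrees(np.arcsin(-R[2,0])),"loop now cab",cab(s["tcp_pos"]+R@LE))
    for l in L:
        w=CO+CR@np.array(l)/1000;print(l,"tcp",w-R@LE,"slide",R.T@(w-R@LE-s["tcp_pos"])*1000)
E
python3 - <<'E'
from h import *
print(LE)
need((-147,-75,160),(-147,-75,300),(-14,-75,229))
E
```

```text
[-0.1192  0.0063 -0.0004]
t 8.0 p [0.1422 0.0971 1.0339] F [-0.5671  0.5111 -1.7856] w 0.022 q [ 0.5884 -0.1179  0.1645 -0.5859  2.6195  1.7327]
[[-0.8744  0.4647 -0.1399]
 [ 0.1468 -0.0215 -0.9889]
 [-0.4625 -0.8852 -0.0495]]
heading -9.530063041803853 pitch 27.55158483082776 loop now cab [-326.8284 -192.1562 1083.4028]
(-147, -75, 160) tcp [0.3378 0.1856 0.1104] slide [269.1482 906.3695 -69.21  ]
(-147, -75, 300) tcp [0.3378 0.1856 0.2504] slide [204.3917 782.4395 -76.1331]
(-14, -75, 229) tcp [0.4692 0.1654 0.1794] slide [119.3269 906.8103 -71.0454]
```

```bash
python3 -m handwheel '[{"slide":[-23,27,-14],"yaw":0},{"slide":[-23,27,-14],"yaw":0},{"slide":[-23,27,-14],"yaw":0},{"slide":[-23,27,-14],"yaw":0},{"slide":[-23,27,-14],"yaw":0}]' 
python3 -m handwheel '[{"slide":[-23,27,-14],"yaw":0},{"slide":[-23,27,-14],"yaw":0},{"slide":[-23,27,-14],"yaw":0},{"slide":[18,35,2],"yaw":0},{"slide":[18,35,2],"yaw":0}]' 
python3 - <<'E'
from h import *
need((-147,-75,160),(-147,-75,300))
E
```

```text
time: 8.42
tcp_pos: [0.2926, 0.1475, 0.9913]
eef_rot: [0.142, 0.229, 0.699, -0.662]
contact_force: [-1.0, 0.1, -1.7]
grip_width: 0.0225
time: 8.83
tcp_pos: [0.4191, 0.189, 0.8838]
eef_rot: [0.14, 0.227, 0.699, -0.663]
contact_force: [-1.6, -0.6, -0.1]
grip_width: 0.0223
t 8.83 p [0.4191 0.189  0.8838] F [-1.6385 -0.5781 -0.1359] w 0.0223 q [ 0.3522 -0.1992  0.7865 -0.1781  2.043   1.9283]
[[-0.858   0.5027 -0.1059]
 [ 0.132   0.0166 -0.9911]
 [-0.4965 -0.8643 -0.0807]]
heading -8.749732609993702 pitch 29.766830989988332 loop now cab [-69.1174 -57.6013 937.5315]
(-147, -75, 160) tcp [0.3395 0.1836 0.1063] slide [453.6233 631.9033  76.471 ]
(-147, -75, 300) tcp [0.3395 0.1836 0.2463] slide [384.1173 510.9016  65.179 ]
```

```bash
python3 -m handwheel '[{"slide":[24,32,4],"yaw":0},{"slide":[24,32,4],"yaw":0},{"slide":[24,32,4],"yaw":0},{"slide":[24,32,4],"yaw":0},{"slide":[24,32,4],"yaw":0}]' 
python3 -m handwheel '[{"slide":[24,32,4],"yaw":0},{"slide":[24,32,4],"yaw":0},{"slide":[24,32,4],"yaw":0},{"slide":[24,32,4],"yaw":0},{"slide":[24,32,4],"yaw":0}]' 
python3 - <<'E'
from h import *
need((-147,-75,160),(-147,-75,300))
E
```

```text
time: 9.25
tcp_pos: [0.3993, 0.1891, 0.676]
eef_rot: [0.135, 0.222, 0.699, -0.666]
contact_force: [0.3, -0.1, -0.3]
grip_width: 0.0223
time: 9.67
tcp_pos: [0.3694, 0.1864, 0.4701]
eef_rot: [0.133, 0.221, 0.699, -0.667]
contact_force: [0.3, -0.9, -0.3]
grip_width: 0.0221
t 9.67 p [0.3694 0.1864 0.4701] F [ 0.261  -0.893  -0.3021] w 0.0221 q [ 0.4016 -0.7873  1.9395 -0.1804  1.5124  2.0669]
[[-0.8669  0.4865 -0.1083]
 [ 0.1306  0.012  -0.9914]
 [-0.481  -0.8736 -0.0739]]
heading -8.564741874834594 pitch 28.75075419579432 loop now cab [-116.9738  -67.386   521.9255]
(-147, -75, 160) tcp [0.3385 0.1834 0.1082] slide [200.43   301.1402  33.0451]
(-147, -75, 300) tcp [0.3385 0.1834 0.2482] slide [133.0899 178.8367  22.6924]
```

```bash
python3 -m handwheel '[{"slide":[22,34,4],"yaw":0},{"slide":[22,34,4],"yaw":0},{"slide":[22,34,4],"yaw":0},{"slide":[22,34,4],"yaw":0},{"slide":[22,34,4],"yaw":0}]' 
python3 -m handwheel '[{"slide":[22,34,4],"yaw":0},{"slide":[22,34,4],"yaw":0},{"slide":[5,10,0],"yaw":0},{"slide":[0,0,0],"yaw":0}]' 
python3 - <<'E'
from h import *
need((-110,-75,178),(-14,-75,229))
im=cams.snapshot("scene")
s,R=sensors.state(),None
R=Ro.from_quat(np.roll(s["eef_rot"],-1)).as_matrix()
print("le px",proj(im,s["tcp_pos"]+R@LE))
cv2.imwrite("pics/e.png",cv2.resize(im["image"][160:360,150:400],None,fx=3,fy=3,interpolation=2))
E
```

```text
time: 10.08
tcp_pos: [0.3516, 0.1826, 0.2627]
eef_rot: [0.133, 0.22, 0.699, -0.667]
contact_force: [-0.0, 1.0, -1.6]
grip_width: 0.0226
time: 10.42
tcp_pos: [0.3385, 0.1793, 0.1537]
eef_rot: [0.126, 0.213, 0.698, -0.672]
contact_force: [0.4, -0.7, -1.0]
grip_width: 0.0222
t 10.42 p [0.3385 0.1793 0.1537] F [ 0.3673 -0.7463 -0.9917] w 0.0222 q [ 0.4193 -0.9128  2.5119 -0.2078  1.0999  2.1691]
[[-0.8777  0.4666 -0.1096]
 [ 0.1275  0.0067 -0.9918]
 [-0.462  -0.8845 -0.0653]]
heading -8.262618937520472 pitch 27.5184792619316 loop now cab [-145.3247  -78.6163  203.17  ]
(-110, -75, 178) tcp [0.3739 0.1775 0.1285] slide [-19.7239  38.7968  -0.4724]
(-14, -75, 229) tcp [0.4688 0.1629 0.1795] slide [-128.4235   37.8654    0.2441]
le px [295.2296 246.7914]
```

View pics/e.png

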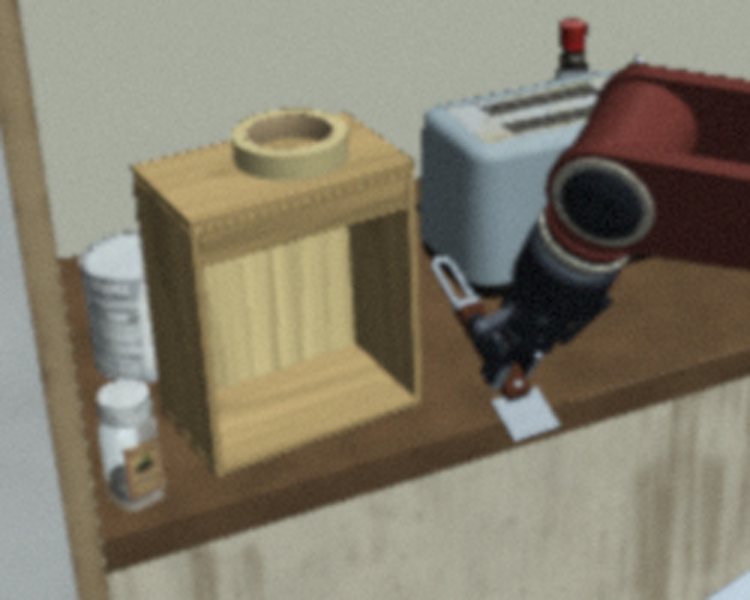

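The view shows the spatula gripped and tipped about 28°. The loop end is at image pixel (297,246), against a predicted (295,247), so it is in front of the cabinet's right half. I'll line up below the board and enter along the spatula's own axis.

```bash
python3 -m handwheel '[{"slide":[-5,25,0],"yaw":0},{"slide":[-5,25,0],"yaw":0},{"slide":[0,0,0],"yaw":0}]' 
python3 - <<'E'
from h import *
need((5,-75,214),(-60,-75,180))
E
```

```text
time: 10.72
tcp_pos: [0.3749, 0.1801, 0.1211]
eef_rot: [0.13, 0.216, 0.699, -0.669]
contact_force: [-0.7, -0.6, -1.3]
grip_width: 0.022
t 10.72 p [0.3749 0.1801 0.1211] F [-0.7134 -0.6332 -1.3472] w 0.022 q [ 0.3719 -0.7361  2.4849 -0.2038  0.9312  2.1519]
[[-0.8725  0.4767 -0.1073]
 [ 0.1283  0.0116 -0.9917]
 [-0.4715 -0.879  -0.0713]]
heading -8.366377582216916 pitch 28.130098386329692 loop now cab [-109.9815  -72.4169  171.7658]
(5, -75, 214) tcp [0.4882 0.1601 0.1633] slide [-121.2957   16.6332    4.6729]
(-60, -75, 180) tcp [0.4239 0.17   0.1293] slide [-47.9445  16.0074   4.2083]
```

```bash
python3 -m handwheel '[{"slide":[-16,5,1],"yaw":0},{"slide":[-16,5,1],"yaw":0},{"slide":[-16,5,1],"yaw":0},{"slide":[0,0,0],"yaw":0}]' 
python3 - <<'E'
from h import *
need((5,-75,214),(-60,-75,180))
E
python3 -m handwheel '[{"slide":[-14,1,0],"yaw":0},{"slide":[-14,1,0],"yaw":0},{"slide":[-14,1,0],"yaw":0},{"slide":[0,0,0],"yaw":0}]' 
python3 - <<'E'
from h import *
need((5,-75,214),(-60,-75,180))
E
```

```text
time: 11.05
tcp_pos: [0.4295, 0.1723, 0.1394]
eef_rot: [0.133, 0.219, 0.7, -0.667]
contact_force: [0.4, 0.8, -0.7]
grip_width: 0.0221
t 11.05 p [0.4295 0.1723 0.1394] F [ 0.4043  0.8257 -0.6778] w 0.0221 q [ 0.2925 -0.5901  2.3752 -0.1653  0.8729  2.0641]
[[-0.8688  0.4837 -0.1062]
 [ 0.129   0.014  -0.9915]
 [-0.4781 -0.8751 -0.0745]]
heading -8.44430367603437 pitch 28.564205951990314 loop now cab [-55.1817 -72.0084 190.8448]
(5, -75, 214) tcp [0.4886 0.1602 0.1625] slide [-63.9142   8.1215   3.9951]
(-60, -75, 180) tcp [0.4243 0.17   0.1285] slide [9.4303 6.936  3.5689]
time: 11.38
tcp_pos: [0.4711, 0.168, 0.1667]
eef_rot: [0.135, 0.222, 0.7, -0.665]
contact_force: [0.1, 0.3, -0.2]
grip_width: 0.022
t 11.38 p [0.4711 0.168  0.1667] F [ 0.0673  0.2589 -0.2451] w 0.022 q [ 0.2496 -0.5053  2.2776 -0.1387  0.8704  2.0098]
[[-0.8646  0.4912 -0.1061]
 [ 0.1308  0.0161 -0.9913]
 [-0.4852 -0.8709 -0.0782]]
heading -8.601572947928943 pitch 29.023249135065353 loop now cab [-13.8936 -70.1338 219.0462]
(5, -75, 214) tcp [0.489  0.1604 0.1616] slide [-14.0632  13.0804   6.1027]
(-60, -75, 180) tcp [0.4248 0.1702 0.1276] slide [59.2697 11.2954  5.7962]
```

```bash
cat > chk.py <<'E'
import sys
from h import *
s=sensors.state();f=CR.T@np.asarray(s["contact_force"]);R=Ro.from_quat(np.roll(s["eef_rot"],-1)).as_matrix()
print(round(float(s["time"]),2),"loop",cab(s["tcp_pos"]+R@LE).round(1),"Fcab",f.round(1))
sys.exit(int(np.abs(f[1])>float(sys.argv[1])))
E
python3 -m handwheel '[{"slide":[0,8,6],"yaw":0},{"slide":[-7,3,0],"yaw":0},{"slide":[-7,3,0],"yaw":0},{"slide":[0,0,0],"yaw":0}]' >/dev/null; python3 chk.py 3
m='[{"slide":[0,0.2,-3],"yaw":0}]'; : ; c(){ python3 chk.py 3; }
python3 -m handwheel '[{"slide":[0,0.2,-3],"yaw":0}]' >/dev/null && c && python3 -m handwheel '[{"slide":[0,0.2,-3],"yaw":0}]' >/dev/null && c && python3 -m handwheel '[{"slide":[0,0.2,-3],"yaw":0}]' >/dev/null && c && python3 -m handwheel '[{"slide":[0,0.2,-3],"yaw":0}]' >/dev/null && c && python3 -m handwheel '[{"slide":[0,0.2,-3],"yaw":0}]' >/dev/null && c
```

```text
11.72 loop [  5.6 -74.3 216.2] Fcab [ 0.7 -0.7 -1. ]
11.8 loop [  5.5 -71.7 215.7] Fcab [-0.2 -0.1 -1.5]
11.88 loop [  5.3 -68.7 215.3] Fcab [ 0.2 -0.8 -1.8]
11.97 loop [  4.9 -65.4 214.8] Fcab [ 0.1  0.4 -1.2]
12.05 loop [  4.5 -62.  214.5] Fcab [ 0.  -0.  -1.6]
12.13 loop [  4.2 -58.5 214.3] Fcab [-0.5  0.  -1.5]
```

```bash
c(){ python3 chk.py 2.5; }
python3 -m handwheel '[{"slide":[-0.5,0,-3],"yaw":0}]' >/dev/null && c && python3 -m handwheel '[{"slide":[-0.5,0,-3],"yaw":0}]' >/dev/null && c && python3 -m handwheel '[{"slide":[-0.3,0,-3],"yaw":0}]' >/dev/null && c && python3 -m handwheel '[{"slide":[-0.3,0,-3],"yaw":0}]' >/dev/null && c && python3 -m handwheel '[{"slide":[-0.3,0,-3],"yaw":0}]' >/dev/null && c && python3 -m handwheel '[{"slide":[-0.3,0,-3],"yaw":0}]' >/dev/null && c && python3 -m handwheel '[{"slide":[-0.3,0,-3],"yaw":0}]' >/dev/null && c && python3 -m handwheel '[{"slide":[-0.3,0,-3],"yaw":0}]' >/dev/null && c && python3 -m handwheel '[{"slide":[-0.3,0,-3],"yaw":0}]' >/dev/null && c && python3 -m handwheel '[{"slide":[-0.3,0,-3],"yaw":0}]' >/dev/null && c
```

```text
12.22 loop [  4.2 -55.  214.5] Fcab [-1.3 -0.6 -1.8]
12.3 loop [  4.3 -51.4 214.8] Fcab [-0.4  0.4 -1.2]
12.38 loop [  4.4 -48.  215.3] Fcab [-0.3 -0.2 -2. ]
12.47 loop [  4.5 -44.5 215.7] Fcab [-0.4  0.6 -0.9]
12.55 loop [  4.6 -41.1 216.2] Fcab [-0.1  0.1 -0.7]
12.63 loop [  4.8 -37.8 216.6] Fcab [-0.  -0.  -1.3]
12.72 loop [  4.9 -34.4 217.2] Fcab [ 0.1  0.1 -1.1]
12.8 loop [  5.1 -31.1 217.6] Fcab [ 0.2 -0.2 -1.2]
12.88 loop [  5.2 -27.8 218. ] Fcab [-0.1 -0.  -1.8]
12.97 loop [  5.4 -24.4 218.5] Fcab [-0.3  0.7 -1.1]
```

```bash
c(){ python3 chk.py 2.5; }
python3 -m handwheel '[{"slide":[1,2,-1],"yaw":0}]' >/dev/null && c && python3 -m handwheel '[{"slide":[1,2,-2],"yaw":0}]' >/dev/null && c && python3 -m handwheel '[{"slide":[0,0.4,-3],"yaw":0}]' >/dev/null && c && python3 -m handwheel '[{"slide":[0,0.4,-3],"yaw":0}]' >/dev/null && c && python3 -m handwheel '[{"slide":[0,0.4,-3],"yaw":0}]' >/dev/null && c && python3 -m handwheel '[{"slide":[0,0.4,-3],"yaw":0}]' >/dev/null && c && python3 -m handwheel '[{"slide":[0,0.4,-3],"yaw":0}]' >/dev/null && c && python3 -m handwheel '[{"slide":[0,0.4,-3],"yaw":0}]' >/dev/null && c && python3 -m handwheel '[{"slide":[0,0.4,-3],"yaw":0}]' >/dev/null && c && python3 -m handwheel '[{"slide":[0,0.4,-3],"yaw":0}]' >/dev/null && c
```

```text
13.05 loop [  5.7 -22.6 217.2] Fcab [ 1.2 -0.2 -1. ]
13.13 loop [  5.7 -20.3 215. ] Fcab [-0.1  0.4 -0.6]
13.22 loop [  5.6 -17.2 214.1] Fcab [ 0.6 -1.1 -1.6]
13.3 loop [  5.6 -14.1 213.7] Fcab [ 0.1 -0.1 -0.8]
13.38 loop [  5.6 -10.8 213.3] Fcab [ 0.6  0.1 -1.8]
13.47 loop [  5.6  -7.5 213. ] Fcab [-1.4 -0.4 -1. ]
13.55 loop [  5.7  -4.1 212.9] Fcab [-0.2  0.4 -0.7]
13.63 loop [  5.7  -0.8 212.8] Fcab [ 0.2  0.3 -1.4]
13.72 loop [  5.8   2.2 212.5] Fcab [ 1.5 -6.3 -1.2]
```

```bash
c(){ python3 chk.py 2.3; }
python3 -m handwheel '[{"slide":[0,0,5],"yaw":0},{"slide":[0,0,2],"yaw":0},{"slide":[-6,1,0],"yaw":0},{"slide":[-6,1,0],"yaw":0},{"slide":[0,0,0],"yaw":0}]' >/dev/null; c && python3 -m handwheel '[{"slide":[0,0,-2],"yaw":0}]' >/dev/null && c && python3 -m handwheel '[{"slide":[0,0,-1],"yaw":0}]' >/dev/null && c && python3 -m handwheel '[{"slide":[0,0,-1],"yaw":0}]' >/dev/null && c && python3 -m handwheel '[{"slide":[0,0,-1],"yaw":0}]' >/dev/null && c && python3 -m handwheel '[{"slide":[0,0,-1],"yaw":0}]' >/dev/null && c && python3 -m handwheel '[{"slide":[0,0,-1],"yaw":0}]' >/dev/null && c && python3 -m handwheel '[{"slide":[0,0,-1],"yaw":0}]' >/dev/null && c && python3 -m handwheel '[{"slide":[0,0,-1],"yaw":0}]' >/dev/null && c && python3 -m handwheel '[{"slide":[0,0,-1],"yaw":0}]' >/dev/null && c
```

```text
14.13 loop [ 18.5  -4.5 216.4] Fcab [ 0.6 -0.  -1.8]
14.22 loop [ 18.9  -2.8 216.8] Fcab [ 0.3  1.  -1.7]
14.3 loop [ 19.2  -1.7 217.3] Fcab [-0.4  0.7 -1.8]
14.38 loop [ 19.3  -0.7 217.5] Fcab [ 0.2 -0.1 -1.4]
14.47 loop [ 19.3   0.3 217.5] Fcab [ 0.4 -1.5 -0.8]
14.55 loop [ 19.2   0.8 217.3] Fcab [ 1.3 -5.8 -0.1]
```

```bash
python3 -m handwheel '[{"slide":[0,0,4],"yaw":0},{"slide":[14,0,0],"yaw":0},{"slide":[14,0,0],"yaw":0},{"slide":[10,0,0],"yaw":0},{"slide":[0,0,0],"yaw":0}]' >/dev/null; python3 chk.py 3
python3 - <<'E'
from h import *
need((-14,14,212),(-14,14,229),(12,14,229))
E
```

```text
14.97 loop [-15.6  -3.2 197.8] Fcab [-1.3 -0.1 -2. ]
t 14.97 p [0.4796 0.2344 0.1454] F [-1.2514  0.1158 -2.0496] w 0.0223 q [ 0.4027 -0.3466  2.2055 -0.246   0.8134  2.2267]
[[-0.8647  0.4912 -0.1054]
 [ 0.1305  0.0169 -0.9913]
 [-0.4851 -0.8709 -0.0787]]
heading -8.579818829637638 pitch 29.02092883207587 loop now cab [-15.5806  -3.1662 197.7661]
(-14, 14, 212) tcp [0.4837 0.2512 0.1597] slide [ -8.3268 -10.0669 -18.1412]
(-14, 14, 229) tcp [0.4837 0.2512 0.1767] slide [-16.574  -24.8721 -19.4786]
(12, 14, 229) tcp [0.5094 0.2472 0.1767] slide [-39.3094 -12.3161 -18.276 ]
```

```bash
python3 -m handwheel '[{"slide":[-4,-5,-9],"yaw":0},{"slide":[-4,-5,-9],"yaw":0},{"slide":[0,0,0],"yaw":0}]' >/dev/null; python3 chk.py 3 && python3 -m handwheel '[{"slide":[-4,-7,0],"yaw":0},{"slide":[0,0,0],"yaw":0}]' >/dev/null; python3 chk.py 3 && python3 -m handwheel '[{"slide":[-4,-6,0],"yaw":0},{"slide":[0,0,0],"yaw":0}]' >/dev/null; python3 chk.py 3
python3 - <<'E'
from h import *
need((-14,14,229),(12,14,230))
E
```

```text
15.22 loop [-15.   15.5 212.7] Fcab [ 0.   0.  -1.8]
15.38 loop [-13.9  16.7 223.6] Fcab [ 0.6  0.9 -0.9]
15.55 loop [-12.6  16.4 232.8] Fcab [0.8 0.1 0.2]
t 15.55 p [0.4856 0.2531 0.18  ] F [0.8263 0.0232 0.2237] w 0.0222 q [ 0.4367 -0.3478  2.1461 -0.2519  0.8754  2.2473]
[[-0.8631  0.4946 -0.1023]
 [ 0.1288  0.0197 -0.9915]
 [-0.4884 -0.8689 -0.0807]]
heading -8.49038859242638 pitch 29.233274037660276 loop now cab [-12.6429  16.4028 232.7591]
(-14, 14, 229) tcp [0.4839 0.251  0.1763] slide [3.0288 2.3798 2.6285]
(12, 14, 230) tcp [0.5096 0.247  0.1773] slide [-20.148   14.1438   3.8304]
```

```bash
python3 -m handwheel '[{"slide":[-6,4,2.5],"yaw":0},{"slide":[0,0,0],"yaw":0}]' >/dev/null; python3 chk.py 3 && python3 -m handwheel '[{"slide":[-5,4,0],"yaw":0},{"slide":[-5,4,0],"yaw":0},{"slide":[0,0,0],"yaw":0}]' >/dev/null; python3 chk.py 3 
python3 - <<'E'
from h import *
need((12,14,230),(13,14,208))
E
```

```text
15.72 loop [ -4.4  14.1 233.2] Fcab [ 0.4  0.3 -1.3]
15.97 loop [  9.8  14.1 230.4] Fcab [-0.2 -0.1 -0.7]
t 15.97 p [0.5075 0.2476 0.1775] F [-0.2132 -0.0265 -0.6972] w 0.0225 q [ 0.405  -0.3012  2.1151 -0.2382  0.852   2.2149]
[[-0.8624  0.4956 -0.1034]
 [ 0.13    0.0193 -0.9913]
 [-0.4893 -0.8684 -0.081 ]]
heading -8.57180294091953 pitch 29.292327070414785 loop now cab [  9.7698  14.0913 230.3947]
(12, 14, 230) tcp [0.5097 0.2472 0.1771] slide [-1.7517  1.42    0.2304]
(13, 14, 208) tcp [0.5107 0.247  0.1551] slide [ 8.14   21.0108  2.0616]
```

```bash
python3 -m handwheel '[{"slide":[-4,2,0],"yaw":0},{"slide":[0,0,0],"yaw":0}]' >/dev/null; c(){ python3 chk.py 2.5; }
c && python3 -m handwheel '[{"slide":[1.5,3.5,0.3],"yaw":0}]' >/dev/null; c && python3 -m handwheel '[{"slide":[1.5,3.5,0.3],"yaw":0}]' >/dev/null; c && python3 -m handwheel '[{"slide":[1.5,3,0.3],"yaw":0}]' >/dev/null; c && python3 -m handwheel '[{"slide":[1.5,3,0.3],"yaw":0}]' >/dev/null; c && python3 -m handwheel '[{"slide":[0,0,0],"yaw":0}]' >/dev/null; c
```

```text
16.13 loop [ 15.   13.9 229.6] Fcab [ 0.3 -0.1 -2.4]
16.22 loop [ 15.9  14.  226.5] Fcab [0.  0.3 0.7]
16.3 loop [ 16.4  14.  222.3] Fcab [ 0.4 -0.4 -0.6]
16.38 loop [ 16.5  14.  218.4] Fcab [-0.3  0.7 -1.4]
16.47 loop [ 16.5  14.  214.3] Fcab [ 0.   0.1 -1.3]
16.55 loop [ 15.9  13.7 212.6] Fcab [ 0.2  0.1 -2.1]
```

```bash
c(){ python3 chk.py 2.5; }
python3 -m handwheel '[{"slide":[1,2,0.2],"yaw":0}]' >/dev/null; c && python3 -m handwheel '[{"slide":[1,2,0.2],"yaw":0}]' >/dev/null; c && python3 -m handwheel '[{"slide":[1,1.5,0],"yaw":0}]' >/dev/null; c && python3 -m handwheel '[{"slide":[0,0,0],"yaw":0},{"slide":[0,0,0],"yaw":0}]' >/dev/null; c
```

```text
16.63 loop [ 16.   13.8 210.4] Fcab [ 0.2  0.3 -1.1]
16.72 loop [ 16.   13.8 207.8] Fcab [-0.5 -0.3 -0.7]
16.8 loop [ 16.   14.  206.2] Fcab [ 0.  -0.1  1.8]
16.97 loop [ 16.   14.2 206.3] Fcab [-1.2 -0.   0.1]
```

```bash
cat > chx.py <<'E'
import sys
from h import *
s=sensors.state();f=CR.T@np.asarray(s["contact_force"]);R=Ro.from_quat(np.roll(s["eef_rot"],-1)).as_matrix()
print(round(float(s["time"]),2),"loop",cab(s["tcp_pos"]+R@LE).round(1),"Fcab",f.round(1))
sys.exit(int(f[0]>float(sys.argv[1])))
E
c(){ python3 chx.py 2; }
python3 -m handwheel '[{"slide":[1.7,-1.2,0],"yaw":0}]' >/dev/null; c && python3 -m handwheel '[{"slide":[1.7,-0.8,0],"yaw":0}]' >/dev/null && c && python3 -m handwheel '[{"slide":[1.7,-1,0],"yaw":0}]' >/dev/null && c && python3 -m handwheel '[{"slide":[1.7,-1,0],"yaw":0}]' >/dev/null && c && python3 -m handwheel '[{"slide":[1.5,-0.9,0],"yaw":0}]' >/dev/null && c && python3 -m handwheel '[{"slide":[1.5,-0.9,0],"yaw":0}]' >/dev/null && c && python3 -m handwheel '[{"slide":[1.5,-0.9,0],"yaw":0}]' >/dev/null && c
```

```text
17.05 loop [ 14.2  14.1 207. ] Fcab [ 1.1  0.3 -0.8]
17.13 loop [ 12.2  14.1 207. ] Fcab [ 0.8  0.1 -1.7]
17.22 loop [ 10.   13.9 207. ] Fcab [ 0.4 -0.1 -1.3]
17.3 loop [  7.7  13.8 206.9] Fcab [-0.   0.4 -0.8]
17.38 loop [  6.4  13.8 208. ] Fcab [ 6.6 -0.3  0.2]
```

```bash
python3 -m handwheel '[{"slide":[-2,1.2,0],"yaw":0},{"slide":[0,0.3,0],"yaw":0},{"slide":[0,0,0],"yaw":0}]' >/dev/null; python3 chx.py 3
python3 -m handwheel '[{"slide":[0,0,0],"yaw":0},{"slide":[0,0,0],"yaw":0}]' 22.5;python3 -m handwheel '[{"slide":[0,0,0],"yaw":0},{"slide":[0,0,0],"yaw":0}]' 23;python3 -m handwheel '[{"slide":[0,0,0],"yaw":0},{"slide":[0,0,0],"yaw":0}]' 23.5;python3 chx.py 3
python3 - <<'E'
from h import *
d=cams.snapshot("scene");cv2.imwrite("pics/f.png",cv2.resize(d["image"][160:360,150:400],None,fx=3,fy=3,interpolation=2))
E
```

```text
17.63 loop [  8.5  14.  207.8] Fcab [-1.3 -0.6 -0.7]
time: 17.8
tcp_pos: [0.5059, 0.2476, 0.1542]
eef_rot: [0.137, 0.223, 0.7, -0.664]
contact_force: [-0.1, -0.5, -1.7]
grip_width: 0.0226
time: 17.97
tcp_pos: [0.5056, 0.2476, 0.1537]
eef_rot: [0.137, 0.223, 0.7, -0.664]
contact_force: [-0.7, 0.3, -0.2]
grip_width: 0.0228
time: 18.13
tcp_pos: [0.5056, 0.2476, 0.1536]
eef_rot: [0.137, 0.223, 0.7, -0.664]
contact_force: [-0.3, 0.6, -1.1]
grip_width: 0.0235
18.13 loop [  8.   13.8 206.3] Fcab [-0.4  0.6 -1.1]
```

View pics/f.png

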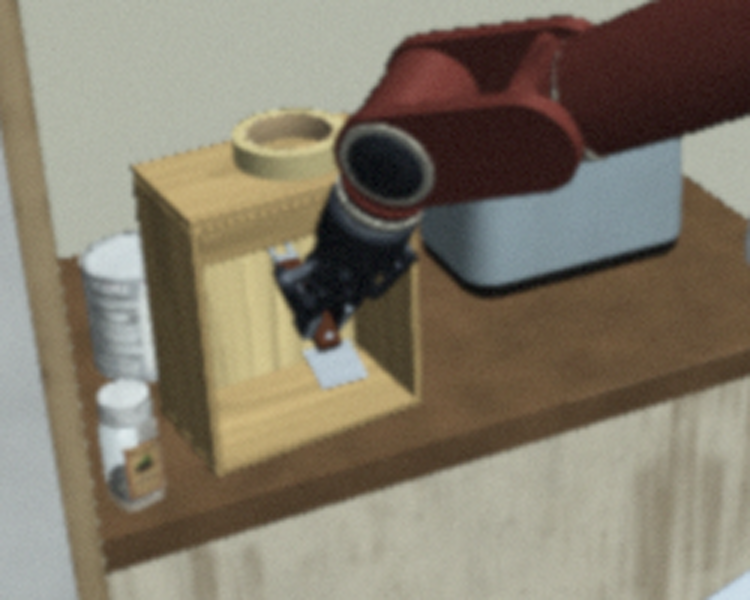

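The picture shows the loop under the board at about (285,250) in the crop, with the spatula still gripped and its blade at (335,365). I'll loosen slowly so it swings down through the fingers.

```bash
python3 -m handwheel '[{"slide":[0,0,0],"yaw":0},{"slide":[0,0,0],"yaw":0},{"slide":[0,0,0],"yaw":0}]' 23.8;python3 -m handwheel '[{"slide":[0,0,0],"yaw":0},{"slide":[0,0,0],"yaw":0},{"slide":[0,0,0],"yaw":0}]' 24;python3 -m handwheel '[{"slide":[0,0,0],"yaw":0},{"slide":[0,0,0],"yaw":0},{"slide":[0,0,0],"yaw":0}]' 24.3;python3 -m handwheel '[{"slide":[0,0,0],"yaw":0},{"slide":[0,0,0],"yaw":0},{"slide":[0,0,0],"yaw":0}]' 25;python3 -m handwheel '[{"slide":[0,0,0],"yaw":0},{"slide":[0,0,0],"yaw":0},{"slide":[0,0,0],"yaw":0}]' 30
python3 -m handwheel '[{"slide":[0,0,0],"yaw":0},{"slide":[0,0,0],"yaw":0},{"slide":[0,0,0],"yaw":0},{"slide":[0,0,0],"yaw":0},{"slide":[0,0,0],"yaw":0}]' 60 >/dev/null
python3 -m handwheel '[{"slide":[0,0,0],"yaw":0},{"slide":[0,0,0],"yaw":0},{"slide":[0,0,0],"yaw":0},{"slide":[0,0,0],"yaw":0},{"slide":[0,0,0],"yaw":0}]'
python3 - <<'E'
from h import *
d=cams.snapshot("scene");cv2.imwrite("pics/g.png",cv2.resize(d["image"][160:360,150:400],None,fx=3,fy=3,interpolation=2))
E
```

```text
time: 18.43
tcp_pos: [0.5056, 0.2476, 0.1537]
eef_rot: [0.137, 0.223, 0.7, -0.664]
contact_force: [0.1, -0.8, -1.0]
grip_width: 0.024
time: 18.68
tcp_pos: [0.5056, 0.2476, 0.1537]
eef_rot: [0.137, 0.223, 0.7, -0.664]
contact_force: [-0.5, -1.0, -0.2]
grip_width: 0.0238
time: 18.93
tcp_pos: [0.5062, 0.2478, 0.1546]
eef_rot: [0.138, 0.223, 0.7, -0.664]
contact_force: [0.9, -0.7, -0.1]
grip_width: 0.0246
time: 19.18
tcp_pos: [0.5067, 0.248, 0.1554]
eef_rot: [0.138, 0.224, 0.701, -0.663]
contact_force: [0.6, 0.2, 0.6]
grip_width: 0.0248
time: 19.43
tcp_pos: [0.5068, 0.2481, 0.1557]
eef_rot: [0.138, 0.224, 0.701, -0.663]
contact_force: [-0.6, 0.4, 0.1]
grip_width: 0.0301
time: 20.27
tcp_pos: [0.5067, 0.2481, 0.1555]
eef_rot: [0.138, 0.224, 0.701, -0.663]
contact_force: [-0.2, 0.0, -0.4]
grip_width: 0.06
```

View pics/g.png

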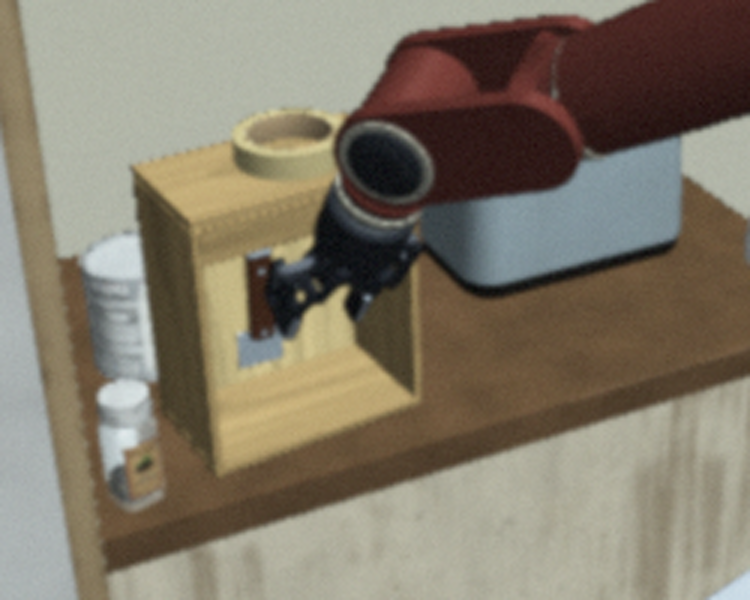

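The spatula hangs upright in the cabinet, with the handle at (260,295) and blade at (260,350) in the crop, free of the open fingers. I'll retreat straight out and wait.

```bash
python3 -m handwheel '[{"slide":[10,-6,0],"yaw":0},{"slide":[16,-9,0],"yaw":0},{"slide":[18,-10,0],"yaw":0},{"slide":[18,-10,0],"yaw":0},{"slide":[18,-10,0],"yaw":0}]'
python3 -m handwheel '[{"slide":[15,-8,0],"yaw":0},{"slide":[10,-6,0],"yaw":0},{"slide":[0,0,0],"yaw":0},{"slide":[0,0,0],"yaw":0},{"slide":[0,0,0],"yaw":0}]'
for i in 1 2 3 4 5 6 7 8 9 10 11 12; do python3 -m handwheel '[{"slide":[0,0,0],"yaw":0},{"slide":[0,0,0],"yaw":0},{"slide":[0,0,0],"yaw":0},{"slide":[0,0,0],"yaw":0},{"slide":[0,0,0],"yaw":0}]' >/dev/null; python3 - <<'E'
from h import *
im=cams.snapshot("scene")["image"]; c=im[235:295,215:265]; h=cv2.cvtColor(c,cv2.COLOR_BGR2HSV)
m=((h[...,1]>110)&(h[...,2]<130)).astype(np.uint8); m=cv2.morphologyEx(m,cv2.MORPH_OPEN,np.ones((2,2)))
b=((h[...,1]<60)&(h[...,2]>120)).astype(np.uint8); M=cv2.moments(b,True); print(M["m00"],M["m10"]/max(M["m00"],1),M["m01"]/max(M["m00"],1))
cv2.imwrite("pics/last.png",cv2.resize(im[160:360,150:400],None,fx=3,fy=3,interpolation=2))
E
done
```

```text
time: 20.73
tcp_pos: [0.4157, 0.2569, 0.1562]
eef_rot: [0.137, 0.226, 0.7, -0.663]
contact_force: [-0.4, -1.2, 0.2]
grip_width: 0.0599
time: 21.15
tcp_pos: [0.3835, 0.2607, 0.1557]
eef_rot: [0.138, 0.225, 0.701, -0.663]
contact_force: [-0.2, -0.5, -0.5]
grip_width: 0.06
204.0 23.264705882352942 38.490196078431374
208.0 24.360576923076923 38.96153846153846
178.0 21.45505617977528 37.08988764044944
202.0 22.980198019801982 38.52970297029703
205.0 23.7609756097561 38.46341463414634
184.0 22.293478260869566 37.369565217391305
197.0 22.868020304568528 38.36548223350254
195.0 23.18974358974359 38.54358974358974
190.0 22.9 37.89473684210526
196.0 22.8265306122449 38.52040816326531
197.0 23.081218274111674 38.3756345177665
196.0 22.979591836734695 38.36224489795919
```

View pics/last.png

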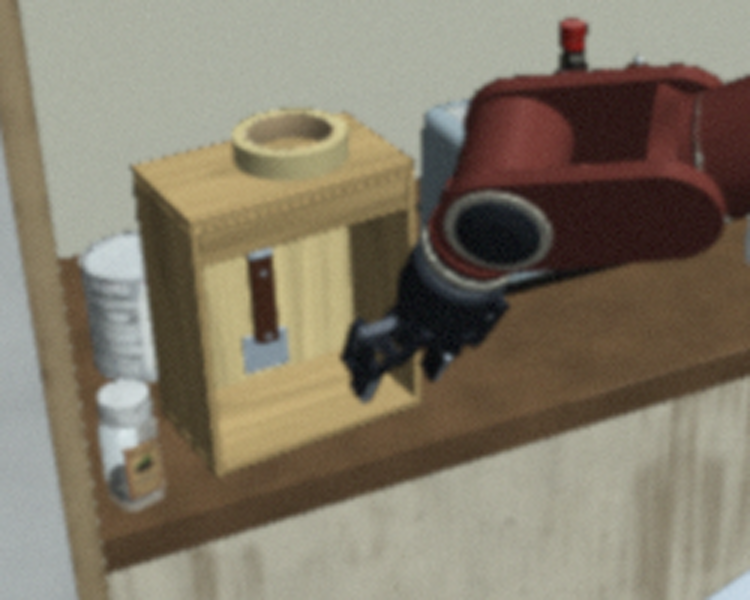

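It hangs blade down with the handle at (262,298) and blade at (265,352) in the crop, and the gripper is clear. I'll wait a little longer, then hand in.

```bash
for i in 1 2 3 4 5 6 7 8 9 10 11 12; do python3 -m handwheel '[{"slide":[0,0,0],"yaw":0},{"slide":[0,0,0],"yaw":0},{"slide":[0,0,0],"yaw":0},{"slide":[0,0,0],"yaw":0},{"slide":[0,0,0],"yaw":0}]' >/dev/null; done
python3 - <<'E'
from h import *
from bench import job
st()
print(job.job_done())
E
```

```text
t 31.75 p [0.3861 0.26   0.156 ] F [0.3793 0.0495 0.2759] w 0.0598 q [ 0.5786 -0.5556  2.3295 -0.3258  0.935   2.4162]
[[-0.8599  0.499  -0.1075]
 [ 0.1344  0.0183 -0.9908]
 [-0.4924 -0.8664 -0.0828]]
the job is handed in; nothing more can be done
None
```

The spatula is hanging by its loop on the hook, blade down and released, and I handed the job in at 31.8 s of the 67 s allowed.

- **Tipping the loop:** The moves allow turning only about the tool axis. I got a tip of about 28° by driving the arm up against its wrist joint limit, which leaned the tool outward.
- **Finding the hook:** I went in under the board along the spatula's own axis. A sideways stroke met the hook, which works out at about y = +14 mm on the rail.
- **Hanging it:** I lifted the loop over the tip and lowered it until it touched at about 206 mm. Drawing it gently forward met resistance of 6.6 N, so the loop was caught. I then opened the fingers in small steps.

**Forces:** The highest reading at the wrist near the hook was 6.6 N, against the 10 N limit. The sensor scatters by about 1–2 N and I only read it at the end of each move, so a brief higher peak can't be ruled out.

**Last checks:**
- The final picture, about 5.5 s before hand-in, shows the spatula hanging upright above the cabinet floor with the gripper clear. In the pictures before that its swing had died down to under half a pixel.
- I then waited 5 s more but took no further picture.
- The tape roll and the white jar stand where they were in that picture. I did not measure the bystanders, and did not look again at the green-lid jar or the small shaker on the right.
- While the spatula was held, the loop end I saw was about 2 pixels (roughly 4 mm) off the predicted place. That did not affect the result, because I placed the loop relative to where it touched the hook.

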